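# Line up model buildings by height on the display base

## Robot

A 6-joint arm with a two-finger parallel gripper is mounted at the origin on the work surface. World frame = base frame: x ahead of the robot, y to its left, z up, the work surface at z = 0. Lengths are in m, angles in rad, forces in N, time in s.
With the tool pointing down it reaches from about 0.4 to 0.925 m from the base axis. Payload 12.5 kg.
Tool frame: the origin (TCP) lies at the very end of the fingers, on their centre line; the grasp point (between the pads) lies arm.hold_point_z behind it (arm.hold_point_z is the distance from the TCP to the grasp point, in m); z points along the fingers, y is the line along which they close (so a half turn about z gives the same grasp; the last joint's range is limited). The gripper opens to 95 mm and grips with 3 to 60 N. Pads are 20 mm wide; open, the fingers measure 119 mm over their backs; the gripper's body (75 mm by 180 mm) begins 59 mm behind the grasp point.
Start: joints at [1.128, 0.491, 1.559, -0, 1.092, -0.106], TCP at [0.207, 0.59, 0.215] pointing down, gripper open.
Joint ranges: [-3.1, 3.1], [-0.84, 2.19], [0.05, 2.79], [-1.13, 4.28], [0.06, 2.93], [-2.69, 2.69]. Speed limits (rad/s): [2.22, 2.22, 2.79, 3.14, 3.14, 3.14].

## Interface

Orientations are given as a unit quaternion [x, y, z, w].
In Python, from station import arm gives the robot as it stands.
- The arm moves only by the tool arm_command, never from a script. Its argument "series" is a list of rows, each an object with "claw": the closure, from -1 (fully open) to 1 (shut); "dp": the shift along the tool's x, y, z in units of 0.1 m (1.0 is 0.1 m), a list of three; "yaw": the turn about the tool's z in units of pi/2 rad (1.0 is pi/2 rad). A call has 1 to 5 rows; each row is the pose to reach, as a shift and turn from the pose commanded when the call began, along the tool's axes at that moment; what a row does not reach only later rows make up. A row lasts 1/8 s, in which the tool goes at most 62.5 mm and 10.7 degrees, less where a joint would pass 70% of its speed; a pose out of reach is approached as far as the arm can. A call with a number of a shift or a turn outside -1 to 1 is refused whole. A call with a gripper value outside its range is refused whole. The fingers move at their own pace and stop on an object; "grip_force" is the grip in N (left out, the last holds). Time passes only in rows, so rows that repeat a pose let the fingers close. It gives the time, the measured TCP pose, the force, the opening and the grip force at its end, in the units of the state.
- arm.state(): the state, without advancing time (a new reading comes with each control period).
- arm.read_camera(name): name is "side" or "top" or "wrist"; returns the picture (420x560x3 uint8, red, green, blue); there is no depth.
- arm.get_calibration(name): a dict with "camera_matrix" (3x3 intrinsics, pixels), "k1" (the pictures are not rectified: a ray, as slopes to the right and down, at radius r is drawn at 1 + k1 r^2 times it, then the intrinsics apply), "R" (3x3) and "t" (3): a world point X has camera coordinates R X + t; the wrist camera has in their place "mount" (4x4, takes a point from camera to tool coordinates, whose origin is the TCP and whose axes are the flange's). Camera axes: x right, y down, z forward; pixel columns grow to the right and rows downward; lengths in m; the calibration is good to about 2 mm. A picture is of the moment at which its call begins: read the wrist's pose just before it. get_calibration takes no time and is no camera call.
- arm.finish_job(): hands the job in; it is judged then, once.
The state is a dict: "t": time; "joints": joint angles; "qd": joint speeds; "joint_efforts": joint torques, N m; "tcp_pos": TCP position; "orientation": TCP orientation; "contact_force": force on the tool from outside, world axes, zero at the start; "torque": the same for the moment, N m; "opening": finger opening in m; "grasp_force": force on a finger pad.
Only numpy, scipy, OpenCV 4.12 (cv2) and the standard library are available. Lean on these libraries where they do the work, as an engineer would, in place of code of your own. Each camera call takes 0.05 s, during which the arm holds its last target. There are 200 camera calls.

## Task

Put the four loose white model buildings on the four dark plots of the display base, one on each, so that the row climbs in height away from the red museum: lowest on the plot next to the museum, tallest on the plot farthest from it. Set each one upright, centred and square on its plot with its long side along the row; do not knock any building over, and leave the small white paint cup where it stands.

Things in the scene. Friction and masses are not known exactly. Their poses are not given: they have to be found in the camera images.
- skylight_mid (a point): Loose white model office building with dark window bands, lowest: flat roof at 40 mm with two raised grey skylight bars. Overall height 45 mm, footprint 34 mm (its x) by 48 mm (its y); the flat walls are vertical up to 40 mm above its underside. The point is its centre, 22.5 mm above its underside; z up, x across the narrow side (grip it across the 34 mm). It stands upright on the table at the start; 40 to 200 g.
- vault_mid (a point): Loose white model office building with dark window bands, second lowest: grey rounded barrel-vault roof rising from 53 mm at the walls to 70 mm at the ridge, which runs along y. Overall height 70 mm, footprint 34 mm (its x) by 48 mm (its y); the flat walls are vertical up to 53 mm above its underside. The point is its centre, 35 mm above its underside; z up, x across the narrow side (grip it across the 34 mm). It stands upright on the table at the start; 40 to 200 g.
- setback_mid (a point): Loose white model office building with dark window bands, second tallest: a smaller white box (22 by 30 mm) set back on top of the main block, above 75 mm. Overall height 95 mm, footprint 34 mm (its x) by 48 mm (its y); the flat walls are vertical up to 75 mm above its underside. The point is its centre, 47.5 mm above its underside; z up, x across the narrow side (grip it across the 34 mm). It stands upright on the table at the start; 40 to 200 g.
- drum_mid (a point): Loose white model office building with dark window bands, tallest: flat roof at 108 mm with a small grey round drum (22 mm across) on it. Overall height 120 mm, footprint 34 mm (its x) by 48 mm (its y); the flat walls are vertical up to 108 mm above its underside. The point is its centre, 60 mm above its underside; z up, x across the narrow side (grip it across the 34 mm). It stands upright on the table at the start; 40 to 200 g.
- plot_a: One of four identical dark grey rectangular plots in a row on the white display base (fixed), 60 mm (its x, across the row) by 72 mm (its y, along the row). Origin at the centre of its underside; its top, on which a building stands, is 2 mm above the origin and 14 mm above the table. Plot centres are about 90 mm apart. The letters say nothing of their order, which differs from start to start.
- plot_b: One of four identical dark grey rectangular plots in a row on the white display base (fixed), 60 mm (its x, across the row) by 72 mm (its y, along the row). Origin at the centre of its underside; its top, on which a building stands, is 2 mm above the origin and 14 mm above the table. Plot centres are about 90 mm apart. The letters say nothing of their order, which differs from start to start.
- plot_c: One of four identical dark grey rectangular plots in a row on the white display base (fixed), 60 mm (its x, across the row) by 72 mm (its y, along the row). Origin at the centre of its underside; its top, on which a building stands, is 2 mm above the origin and 14 mm above the table. Plot centres are about 90 mm apart. The letters say nothing of their order, which differs from start to start.
- plot_d: One of four identical dark grey rectangular plots in a row on the white display base (fixed), 60 mm (its x, across the row) by 72 mm (its y, along the row). Origin at the centre of its underside; its top, on which a building stands, is 2 mm above the origin and 14 mm above the table. Plot centres are about 90 mm apart. The letters say nothing of their order, which differs from start to start.
- museum: Small red-brick model museum with four corner turrets and white roofs, 72 mm square and 62 mm high, fixed at one end of the display base, in line with the plots (a little green park with trees is at the other end). Which end differs. Origin at the centre of its underside, 12 mm above the table; nearest plot centre about 103 mm away, then about 193, 283, 373 mm.
- jar_mid (a point): Small loose white open paint cup, 42 mm across and 34 mm high, standing upright on the table among the buildings; the point is its centre, 17 mm above the table. To be left alone.

How it is judged:
By the outcome, as a careful person would: the job done as asked, in the order asked, and still so for the second after the job is handed in, with the robot touching nothing.
It also fails if it takes over 101 s, if anything falls off the work surface, if the arm or the gripper's body presses on something with over 40 N, if the wrist force passes 120 N, or if a joint passes its speed limit or range.

## Working session

There is one attempt and no reset: what is moved stays moved. The work goes in short steps, Python scripts to look and compute and a tool call to move; the robot and the scene stay as the last step left them, time stands still between calls to the robot, and variables do not carry over. Pictures are saved under pics/ and viewed, at most 14 in all, crops included, and the job is handed in when it is done.

Besides the shell and the picture viewer there is one more tool, called after "Request:" by a JSON object that holds its "method" and its "body", one argument or row to a line. arm_command: Moves the arm, as the interface text tells. Its arguments: {"type":"object","properties":{"series":{"type":"array","items":{"type":"object","properties":{"claw":{"type":"number"},"dp":{"type":"array","items":{"type":"number","minimum":-1,"maximum":1}},"yaw":{"type":"number","minimum":-1,"maximum":1}}}},"grip_force":{"type":"number"}},"required":["series"]}

```bash
ls; mkdir -p pics
python3 - <<'E'
from station import arm
import cv2
s=arm.state(); print(s); print(arm.hold_point_z)
for n in("top","side"):
    cv2.imwrite(f"pics/{n}0.png",arm.read_camera(n)[:,:,::-1]); print(n,arm.get_calibration(n))
print(arm.get_calibration("wrist"))
E
```

```text
pics
{'t': 0.0, 'joints': array([ 1.12841026e+00,  4.91596078e-01,  1.55948671e+00, -7.56974055e-06,
        1.09172368e+00, -1.05581685e-01]), 'qd': array([ 0.00051137,  0.00078428, -0.0003192 , -0.00121646,  0.00054595,
       -0.0002589 ]), 'joint_efforts': array([-3.76758078e-03, -6.12649941e+01, -2.58173472e+01,  6.90589333e-02,
        4.82858322e-02, -1.31385350e-04]), 'tcp_pos': array([0.20639932, 0.58965136, 0.21402624]), 'orientation': array([ 1.67605603e-01,  9.85853941e-01, -5.85179619e-04, -1.60978037e-04]), 'contact_force': array([-0.34004899, -0.20825895,  0.01554852]), 'torque': array([-0.00558524,  0.01365446, -0.05047075]), 'grasp_force': 0.0, 'opening': 0.09522149190882757}
0.0188
top {'camera_matrix': array([[515.71181052,   0.        , 280.26888392],
       [  0.        , 515.71181052, 206.65868819],
       [  0.        ,   0.        ,   1.        ]]), 'k1': -0.03891937074988215, 'R': array([[ 0.02243864, -0.99955573,  0.01961762],
       [-0.98987985, -0.02496313, -0.13969513],
       [ 0.14012278, -0.01628451, -0.99000021]]), 't': array([-0.01510057,  0.5206608
[... 275 characters left out ...]
,
       [-0.04388186,  0.50277333, -0.86330375],
       [ 0.11033627, -0.85641079, -0.5043674 ]]), 't': array([0.51035775, 0.06780782, 0.85197455])}
{'camera_matrix': array([[332.76976368,   0.        , 278.64703452],
       [  0.        , 332.76976368, 211.76649162],
       [  0.        ,   0.        ,   1.        ]]), 'k1': -0.0739248135308919, 'mount': array([[-4.84137657e-05, -9.68482257e-01, -2.49082547e-01,
         7.08841541e-02],
       [ 9.99999937e-01,  4.07893304e-05, -3.52965338e-04,
        -5.95924666e-04],
       [ 3.52000578e-04, -2.49082548e-01,  9.68482194e-01,
        -1.70534093e-01],
       [ 0.00000000e+00,  0.00000000e+00,  0.00000000e+00,
         1.00000000e+00]])}
```

View pics/top0.png

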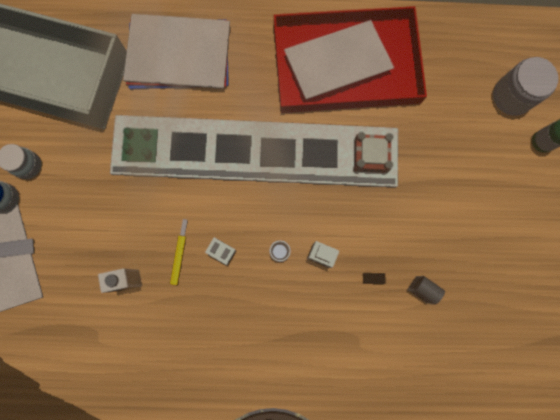

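View pics/side0.png

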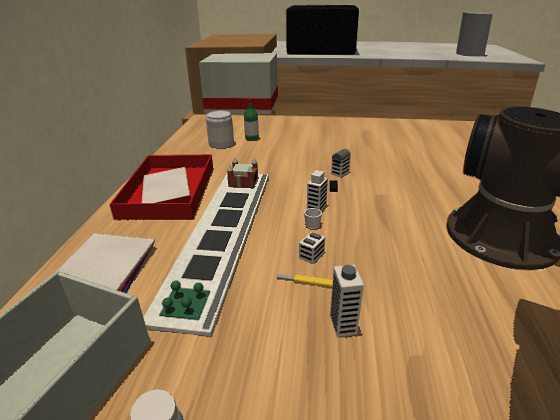

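Top view: drum at (113,281), skylight (221,250), cup (280,251), setback (324,254), vault (427,290). The museum is at the right (375,153), with plots at (320,153), (277,152), (233,149) and (188,147). The side view agrees.

```bash
cat > h.py <<'E'
import numpy as np, cv2
from station import arm
from scipy.spatial.transform import Rotation as Ro
def cam(n,st=None):
    c=arm.get_calibration(n); K=c["camera_matrix"]; d=np.array([c["k1"],0,0,0,0.])
    if n=="wrist":
        st=st or arm.state(); T=np.eye(4); T[:3,:3]=Ro.from_quat(st["orientation"]).as_matrix(); T[:3,3]=st["tcp_pos"]
        W=np.linalg.inv(T@c["mount"]); return K,d,W[:3,:3],W[:3,3]
    return K,d,c["R"],c["t"]
def back(C,px,z):
    K,d,R,t=C; p=cv2.undistortPoints(np.array(px,float).reshape(-1,1,2),K,d).reshape(-1,2)
    r=np.c_[p,np.ones(len(p))]@R; o=-R.T@t
    return o+r*((z-o[2])/r[:,2])[:,None]
def proj(C,X):
    K,d,R,t=C; return cv2.projectPoints(np.array(X,float).reshape(-1,3),cv2.Rodrigues(R)[0],t,K,d)[0].reshape(-1,2)
E
python3 - <<'E'
from h import *
im=cv2.imread("pics/top0.png"); C=cam("top")
g=im.max(2)
m=np.zeros(g.shape,np.uint8); m[125:175,165:345]=(g[125:175,165:345]<95)*255
cs,_=cv2.findContours(m,cv2.RETR_EXTERNAL,cv2.CHAIN_APPROX_NONE)
for c in cs:
    if cv2.contourArea(c)<400: continue
    r=cv2.minAreaRect(back(C,c[:,0],.014)[:,:2].astype(np.float32)); print("plot",np.round(cv2.minAreaRect(c)[0],1),r)
for n,p,z in[("museum",(375,150),.07),("drum",(113,281),.12),("sky",(221,250),.042),("cup",(280,251),.034),("setb",(320,252),.095),("vault",(430,291),.07)]: print(n,back(C,[p],z)[0].round(4))
t=[cv2.resize(im[y-24:y+24,x-32:x+32],None,fx=6,fy=6,interpolation=2) for x,y in((113,281),(221,250),(324,254),(427,290))]
cv2.imwrite("pics/m.png",np.vstack([np.hstack(t[:2]),np.hstack(t[2:])]))
E
```

```text
plot [319.5 153. ] ((0.6378180980682373, -0.0811881422996521), (0.058387745171785355, 0.06819325685501099), 0.36942258477211)
plot [233.  148.5] ((0.6422967910766602, 0.09670877456665039), (0.056942496448755264, 0.06977126747369766), 1.5097647905349731)
plot [187.5 146.5] ((0.6440707445144653, 0.18979144096374512), (0.05696878582239151, 0.07103205472230911), 1.473193645477295)
museum [ 0.6326 -0.1847  0.07  ]
drum [0.3683 0.2927 0.12  ]
sky [0.4323 0.1105 0.042 ]
cup [ 0.4335 -0.0042  0.034 ]
setb [ 0.43   -0.0769  0.095 ]
vault [ 0.3625 -0.2884  0.07  ]
```

View pics/m.png

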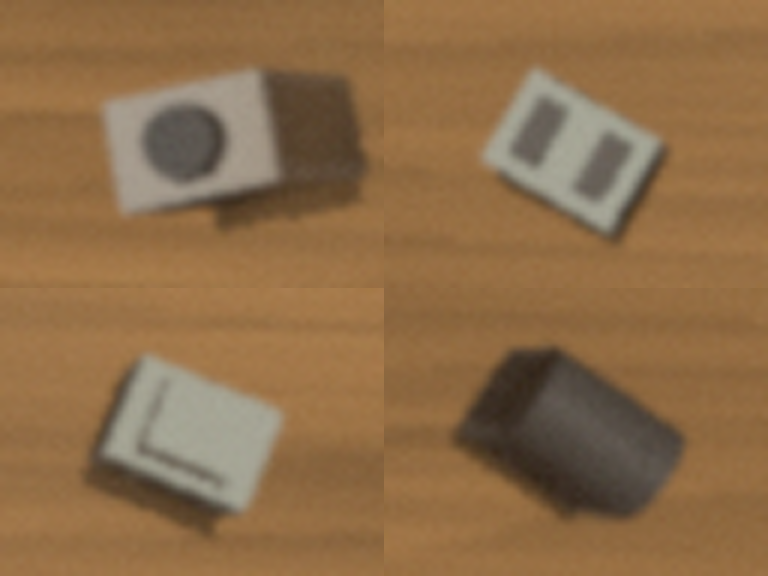

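```bash
cat >> h.py <<'E'
def quad(C,px,z):
    P=back(C,px,z)[:,:2]; s=[np.linalg.norm(P[i]-P[i-1]) for i in range(4)]
    (c,_,_)=cv2.minAreaRect(P.astype(np.float32))
    d=P[1]-P[0]+P[2]-P[3]; e=P[2]-P[1]+P[3]-P[0]
    if np.linalg.norm(d)>np.linalg.norm(e): d,e=e,d   # d = narrow
    a=np.degrees(np.arctan2(d[1],d[0])); a=(a+90)%180-90
    print("centre",P.mean(0).round(4),"sides mm",(1e3*np.array(s)).round(),"narrow deg",round(a,1)); return P.mean(0),a
def go(xy,phi,z=None):
    s=arm.state(); R=Ro.from_quat(s["orientation"]).as_matrix(); y=R[:,1]; p=np.degrees(np.arctan2(y[1],y[0]))
    t=np.array([*xy,s["tcp_pos"][2] if z is None else z])
    print("tcp",s["tcp_pos"].round(4),"phi",round(p,2),"dp",(R.T@(t-s["tcp_pos"])/.1).round(3),"yaw",round(-(phi-p)/90,3))
E
python3 - <<'E'
from h import *
C=cam("top")
f=lambda o,z,*p: quad(C,[(o[0]+u/6-.4,o[1]+v/6-.4) for u,v in p],z)
c,a=f((81,257),.108,(103,103),(262,68),(282,180),(122,215))
f((189,226),.04,(151,67),(281,145),(231,240),(101,160))
f((292,230),.075,(145,65),(285,120),(240,225),(100,170))
go(c,a,.22)
E
```

```text
centre [0.3697 0.297 ] sides mm [34. 49. 34. 49.] narrow deg 13.6
centre [0.4303 0.1118] sides mm [34. 49. 34. 50.] narrow deg -26.0
centre [ 0.428  -0.0858] sides mm [36. 47. 36. 47.] narrow deg -22.5
tcp [0.2064 0.5897 0.2141] phi 70.71 dp [-2.508 -2.223 -0.057] yaw 0.635
```

Request:
{"method": "arm_command", "body": {
  "series": [
    {"claw":-1,"dp":[-0.6,-0.55,0],"yaw":0},
    {"claw":-1,"dp":[-1,-0.9,0],"yaw":0},
    {"claw":-1,"dp":[-1,-0.9,0],"yaw":0}
  ]
}}

```text
t: 0.48
tcp_pos: [0.2723, 0.4694, 0.2147]
orientation: [0.169, 0.986, -0.0, -0.0]
contact_force: [-0.4, 0.1, 0.8]
opening: 0.0948
grasp_force: 0.0
```

Request:
{"method": "arm_command", "body": {
  "series": [
    {"claw":-1,"dp":[-0.6,-0.55,0],"yaw":0},
    {"claw":-1,"dp":[-1,-0.9,0],"yaw":0},
    {"claw":-1,"dp":[-1,-0.9,0],"yaw":0}
  ]
}}

```text
t: 0.85
tcp_pos: [0.3369, 0.3522, 0.2147]
orientation: [0.169, 0.986, -0.0, -0.0]
contact_force: [-0.5, 0.6, 0.2]
opening: 0.0953
grasp_force: 0.0
```

Request:
{"method": "arm_command", "body": {
  "series": [
    {"claw":-1,"dp":[-0.4,-0.3,0],"yaw":0.1},
    {"claw":-1,"dp":[-0.5,-0.42,-0.06],"yaw":0.22},
    {"claw":-1,"dp":[-0.5,-0.42,-0.06],"yaw":0.33},
    {"claw":-1,"dp":[-0.5,-0.42,-0.06],"yaw":0.44},
    {"claw":-1,"dp":[-0.5,-0.42,-0.06],"yaw":0.55}
  ]
}}

```text
t: 1.48
tcp_pos: [0.369, 0.299, 0.2206]
orientation: [0.567, 0.824, 0.0, -0.0]
contact_force: [-0.4, 0.8, 0.7]
opening: 0.0946
grasp_force: 0.0
```

Run:
```python
from h import *
go((.3697,.297),13.6,.22); s=arm.state()
cv2.imwrite("pics/w1.png",arm.read_camera("wrist")[:,:,::-1]); np.save("w1.npy",np.r_[s["tcp_pos"],s["orientation"]])
print(s["t"])
```

```text
tcp [0.369  0.299  0.2206] phi 20.92 dp [-0.021 -0.     0.006] yaw 0.081
1.475
```

View pics/w1.png

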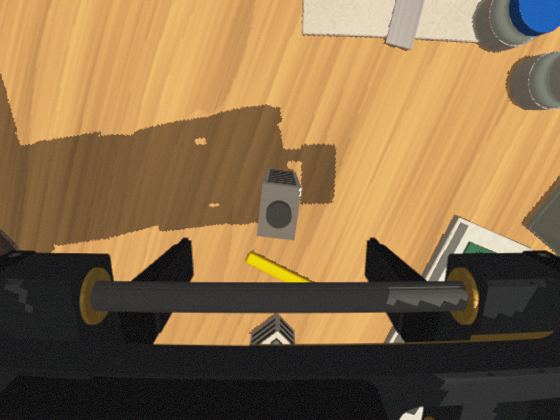

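The wrist view shows the drum roof with corners near (265,184), (300,188), (296,240) and (258,235), between the fingers.

Run:
```python
from h import *
c,a=quad(cam("wrist"),[(264,184),(300,187),(296,240),(258,235)],.108)
print(proj(cam("wrist"),[[.3697,.297,.12]]))
go((.3697,.297),13.6,.05)
```

```text
centre [0.3695 0.2959] sides mm [47. 31. 48. 34.] narrow deg 14.0
[[280.15797047 214.47012867]]
tcp [0.369  0.299  0.2206] phi 20.45 dp [-2.200e-02 -1.000e-03  1.706e+00] yaw 0.076
```

Request:
{"method": "arm_command", "body": {
  "series": [
    {"claw":-1,"dp":[-0.025,0,0],"yaw":0.075},
    {"claw":-1,"dp":[-0.025,0,0.5],"yaw":0.075},
    {"claw":-1,"dp":[-0.025,0,0.9],"yaw":0.075},
    {"claw":-1,"dp":[-0.025,0,0.9],"yaw":0.075}
  ]
}}

```text
t: 2.02
tcp_pos: [0.3689, 0.2957, 0.1288]
orientation: [0.611, 0.791, -0.002, -0.001]
contact_force: [0.5, -1.2, 0.9]
opening: 0.0952
grasp_force: 0.0
```

Request:
{"method": "arm_command", "body": {
  "series": [
    {"claw":-1,"dp":[0,0,0.4],"yaw":0},
    {"claw":-1,"dp":[0,0,0.8],"yaw":0},
    {"claw":-1,"dp":[0,0,0.8],"yaw":0},
    {"claw":1,"dp":[0,0,0.8],"yaw":0},
    {"claw":1,"dp":[0,0,0.8],"yaw":0}
  ],
  "grip_force": 20
}}

```text
t: 2.65
tcp_pos: [0.3708, 0.296, 0.0524]
orientation: [0.612, 0.791, 0.001, 0.001]
contact_force: [-0.0, -0.2, 0.3]
opening: 0.0805
grasp_force: 0.0
```

Request:
{"method": "arm_command", "body": {
  "series": [
    {"claw":1,"dp":[0,0,0],"yaw":0},
    {"claw":1,"dp":[0,0,0],"yaw":0},
    {"claw":1,"dp":[0,0,0],"yaw":0},
    {"claw":1,"dp":[0,0,0],"yaw":0}
  ]
}}

```text
t: 3.15
tcp_pos: [0.37, 0.2954, 0.0506]
orientation: [0.613, 0.79, 0.0, -0.0]
contact_force: [-0.2, 0.9, -0.1]
opening: 0.0404
grasp_force: 0.0
```

Run:
```python
from h import *
s=arm.state(); print(s["opening"],s["grasp_force"])
go((.6441,.1890),-1.4,.1)
```

```text
0.0404365199228909 0.0
tcp [0.37   0.2954 0.0506] phi 14.45 dp [-1.715  2.388 -0.494] yaw 0.176
```

Request:
{"method": "arm_command", "body": {
  "series": [
    {"claw":1,"dp":[0,0,0],"yaw":0},
    {"claw":1,"dp":[0,0,0],"yaw":0},
    {"claw":1,"dp":[0,0,-0.2],"yaw":0},
    {"claw":1,"dp":[0,0,-0.5],"yaw":0},
    {"claw":1,"dp":[0,0,-0.5],"yaw":0}
  ]
}}

```text
t: 3.78
tcp_pos: [0.3706, 0.2958, 0.1019]
orientation: [0.613, 0.79, 0.001, 0.001]
contact_force: [0.0, -1.3, -1.7]
opening: 0.0339
grasp_force: 19.9
```

Run:
```python
from h import *
s=arm.state(); print(s["opening"],s["grasp_force"],s["contact_force"])
im=cv2.imread("pics/top0.png"); C=cam("top")
g=im[125:175,165:345]; print(im[152,277],im[148,233],im[140,255],im[152,255])
m=np.zeros(im.shape[:2],np.uint8); m[125:175,165:345]=(g.max(2)<125)*255
cs,_=cv2.findContours(m,cv2.RETR_EXTERNAL,cv2.CHAIN_APPROX_NONE)
for c in cs:
    if cv2.contourArea(c)<400: continue
    print(cv2.minAreaRect(back(C,c[:,0],.014)[:,:2].astype(np.float32)))
go((.6441,.188),-1.4,.1)
```

```text
0.03387833676643921 19.921121299266815 [ 0.04700307 -1.28268187 -1.72265037]
[72 82 92] [60 66 69] [136 152 160] [138 153 162]
((0.6385133862495422, -0.0813203901052475), (0.061064187437295914, 0.07205062359571457), 0.3524560034275055)
((0.6368776559829712, 0.004936005920171738), (0.07224798202514648, 0.06054823100566864), 89.4407730102539)
((0.6426613330841064, 0.0966033786535263), (0.07299842685461044, 0.0609106570482254), 89.08643341064453)
((0.6444896459579468, 0.18925417959690094), (0.07289233803749084, 0.06105372682213783), 88.80707550048828)
tcp [0.3706 0.2958 0.1019] phi 14.45 dp [-1.727  2.379  0.024] yaw 0.176
```

Request:
{"method": "arm_command", "body": {
  "series": [
    {"claw":1,"dp":[-0.4,0.3,-0.2],"yaw":0},
    {"claw":1,"dp":[-0.8,0.7,-0.2],"yaw":0},
    {"claw":1,"dp":[-1,1,-0.2],"yaw":0}
  ]
}}

```text
t: 4.15
tcp_pos: [0.4933, 0.222, 0.1197]
orientation: [0.613, 0.79, -0.0, -0.0]
contact_force: [-0.1, 0.8, -1.9]
opening: 0.034
grasp_force: 19.9
```

Request:
{"method": "arm_command", "body": {
  "series": [
    {"claw":1,"dp":[-0.4,0.4,0],"yaw":0},
    {"claw":1,"dp":[-0.7,0.8,0],"yaw":0.08},
    {"claw":1,"dp":[-0.7,1,0],"yaw":0.176},
    {"claw":1,"dp":[-0.7,1,0],"yaw":0.176}
  ]
}}

```text
t: 4.65
tcp_pos: [0.6064, 0.1804, 0.1187]
orientation: [0.716, 0.698, -0.001, -0.001]
contact_force: [-0.7, -0.2, -1.4]
opening: 0.0338
grasp_force: 19.9
```

Run:
```python
from h import *
s=arm.state(); cv2.imwrite("pics/w2.png",arm.read_camera("wrist")[:,:,::-1])
go((.6444,.188),-1.4,.1); C=cam("wrist"); print(s["t"])
for c in((.6427,.0966),(.6444,.189)): print(proj(C,[[c[0]+.03*i,c[1]+.036*j,.014] for i,j in((-1,-1),(-1,1),(1,1),(1,-1))]).round())
```

```text
tcp [0.6054 0.1806 0.119 ] phi -1.23 dp [0.083 0.389 0.189] yaw 0.002
4.65
[[291. 332.]
 [290. 262.]
 [357. 261.]
 [353. 331.]]
[[291. 240.]
 [290. 158.]
 [363. 156.]
 [360. 239.]]
```

View pics/w2.png

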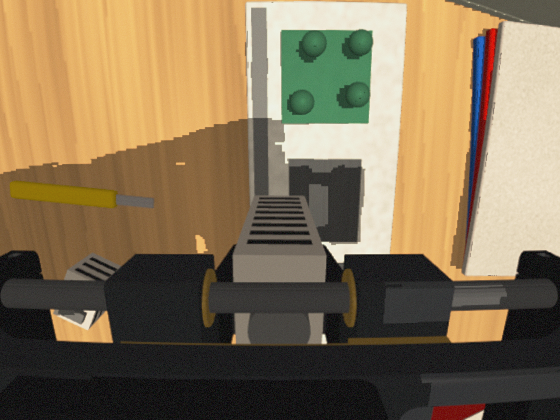

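The wrist view shows plot 4 with far corners near (289,160) and (362,160) and near-right corner (360,242). That's within about 2 px of the prediction.

Request:
{"method": "arm_command", "body": {
  "series": [
    {"claw":1,"dp":[0.075,0.39,0],"yaw":0.002},
    {"claw":1,"dp":[0.075,0.39,0],"yaw":0.002},
    {"claw":1,"dp":[0.075,0.39,0.3],"yaw":0.002},
    {"claw":1,"dp":[0.075,0.39,0.45],"yaw":0.002},
    {"claw":1,"dp":[0.075,0.39,0.52],"yaw":0.002}
  ]
}}

```text
t: 5.32
tcp_pos: [0.6443, 0.1874, 0.0678]
orientation: [0.716, 0.698, -0.001, -0.0]
contact_force: [0.9, 0.1, -1.4]
opening: 0.0342
grasp_force: 19.9
```

Request:
{"method": "arm_command", "body": {
  "series": [
    {"claw":1,"dp":[0,0,0],"yaw":0}
  ]
}}

```text
t: 5.45
tcp_pos: [0.645, 0.1874, 0.0686]
orientation: [0.716, 0.698, -0.0, -0.0]
contact_force: [0.0, -0.5, -1.6]
opening: 0.0336
grasp_force: 19.9
```

Run:
```python
from h import *
go((.6444,.187),-1.3,.0646);print(arm.state()["contact_force"])
```

```text
tcp [0.645  0.1874 0.0686] phi -1.53 dp [-0.004 -0.006  0.04 ] yaw -0.003
[ 0.02583673 -0.50896916 -1.58967337]
```

Request:
{"method": "arm_command", "body": {
  "series": [
    {"claw":1,"dp":[0,-0.005,0.03],"yaw":0},
    {"claw":1,"dp":[0,-0.005,0.04],"yaw":0},
    {"claw":1,"dp":[0,-0.005,0.04],"yaw":0}
  ]
}}

```text
t: 5.82
tcp_pos: [0.6449, 0.1873, 0.0649]
orientation: [0.717, 0.697, 0.0, 0.0]
contact_force: [-1.0, 0.4, -1.3]
opening: 0.0338
grasp_force: 19.9
```

Request:
{"method": "arm_command", "body": {
  "series": [
    {"claw":-1,"dp":[0,0,0],"yaw":0},
    {"claw":-1,"dp":[0,0,0],"yaw":0},
    {"claw":-1,"dp":[0,0,0],"yaw":0},
    {"claw":-1,"dp":[0,0,-0.3],"yaw":0},
    {"claw":-1,"dp":[0,0,-0.8],"yaw":0}
  ]
}}

```text
t: 6.45
tcp_pos: [0.6441, 0.1871, 0.1441]
orientation: [0.717, 0.697, -0.001, -0.001]
contact_force: [0.3, 0.1, 0.3]
opening: 0.0787
grasp_force: 0.0
```

Request:
{"method": "arm_command", "body": {
  "series": [
    {"claw":-1,"dp":[0,0,-0.3],"yaw":0},
    {"claw":-1,"dp":[-0.2,-0.6,-0.3],"yaw":0.05},
    {"claw":-1,"dp":[-0.7,-1,-0.3],"yaw":0.15},
    {"claw":-1,"dp":[-0.9,-1,-0.3],"yaw":0.27}
  ]
}}

```text
t: 6.95
tcp_pos: [0.5399, 0.0988, 0.1753]
orientation: [0.849, 0.529, -0.0, -0.0]
contact_force: [0.9, 0.3, -0.4]
opening: 0.0947
grasp_force: 0.0
```

Run:
```python
from h import *
go((.4303,.1118),-26,.15);print(arm.state()["contact_force"])
s=arm.state(); cv2.imwrite("pics/w3.png",arm.read_camera("wrist")[:,:,::-1])
C=cam("wrist")
print(proj(C,[(.6444+.017*i,.188+.024*j,.122) for i,j in((-1,-1),(-1,1),(1,1),(1,-1))]).round())
im=arm.read_camera("top")[:,:,::-1]; cv2.imwrite("pics/top1.png",im)
```

```text
tcp [0.5399 0.0988 0.1753] phi -26.14 dp [-0.366 -1.041  0.253] yaw -0.002
[ 0.85771052  0.31450312 -0.43017926]
[[354.  80.]
 [321.   8.]
 [371. -17.]
 [402.  56.]]
```

View pics/w3.png

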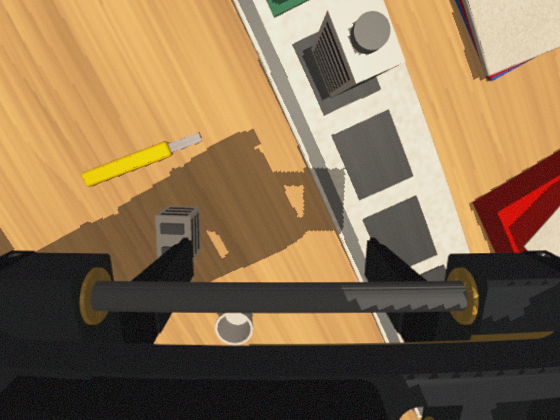

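The drum stands on plot 4, its roof corners where predicted. Plot 3 corners are near (333,135), (389,110), (412,177), (353,198).

Run:
```python
from h import *
quad(cam("wrist"),[(333,135),(389,110),(412,177),(353,198)],.014)
```

```text
centre [0.6429 0.0951] sides mm [67. 59. 71. 63.] narrow deg -3.9
```

Request:
{"method": "arm_command", "body": {
  "series": [
    {"claw":-1,"dp":[-0.15,-0.4,0],"yaw":0},
    {"claw":-1,"dp":[-0.37,-0.9,0],"yaw":0},
    {"claw":-1,"dp":[-0.37,-1,0.2],"yaw":0},
    {"claw":-1,"dp":[-0.37,-1,0.5],"yaw":0},
    {"claw":-1,"dp":[-0.37,-1,0.7],"yaw":0}
  ]
}}

```text
t: 7.68
tcp_pos: [0.4364, 0.111, 0.1038]
orientation: [0.846, 0.533, 0.0, -0.0]
contact_force: [0.4, -0.2, 0.5]
opening: 0.0951
grasp_force: 0.0
```

Run:
```python
from h import *
go((.4303,.1118),-26,.012)
s=arm.state(); im=arm.read_camera("wrist")[:,:,::-1];cv2.imwrite("pics/w4.png",im)
print(proj(cam("wrist"),[(.4303,.1118,.04)]))
```

```text
tcp [0.4364 0.111  0.1038] phi -25.56 dp [-0.02  -0.059  0.918] yaw 0.005
[[273.12459437 225.69269086]]
```

View pics/w4.png

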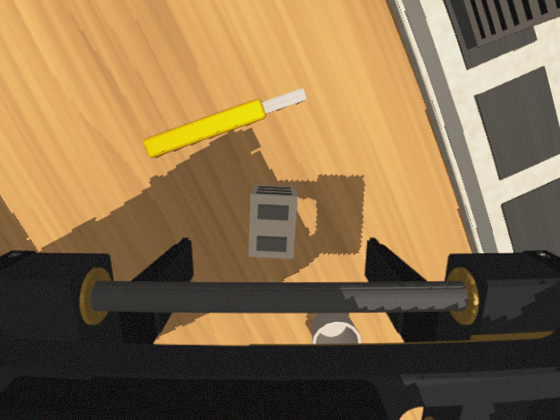

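Skylight roof centre is at about (273,226), exactly as predicted.

Request:
{"method": "arm_command", "body": {
  "series": [
    {"claw":-1,"dp":[-0.02,-0.06,0.3],"yaw":0.005},
    {"claw":-1,"dp":[-0.02,-0.06,0.7],"yaw":0.005},
    {"claw":-1,"dp":[-0.02,-0.06,0.9],"yaw":0.005},
    {"claw":1,"dp":[-0.02,-0.06,0.9],"yaw":0.005},
    {"claw":1,"dp":[-0.02,-0.06,0.9],"yaw":0.005}
  ]
}}

```text
t: 8.35
tcp_pos: [0.4306, 0.1114, 0.0154]
orientation: [0.849, 0.529, 0.0, 0.0]
contact_force: [-0.3, 0.3, -0.1]
opening: 0.08
grasp_force: 0.0
```

Request:
{"method": "arm_command", "body": {
  "series": [
    {"claw":1,"dp":[0,0,0],"yaw":0},
    {"claw":1,"dp":[0,0,0],"yaw":0},
    {"claw":1,"dp":[0,0,0],"yaw":0},
    {"claw":1,"dp":[0,0,0],"yaw":0},
    {"claw":1,"dp":[0,0,0],"yaw":0}
  ]
}}

```text
t: 8.98
tcp_pos: [0.43, 0.1111, 0.0147]
orientation: [0.849, 0.528, 0.0, 0.0]
contact_force: [-0.2, 0.2, 1.7]
opening: 0.0342
grasp_force: 19.8
```

Request:
{"method": "arm_command", "body": {
  "series": [
    {"claw":1,"dp":[0,0,0],"yaw":0},
    {"claw":1,"dp":[0,0,-0.2],"yaw":0},
    {"claw":1,"dp":[0,0,-0.6],"yaw":0},
    {"claw":1,"dp":[0,0,-1],"yaw":0},
    {"claw":1,"dp":[0,0,-1],"yaw":0}
  ]
}}

```text
t: 9.6
tcp_pos: [0.4309, 0.1113, 0.1167]
orientation: [0.849, 0.528, 0.002, 0.001]
contact_force: [-0.2, -0.3, -0.7]
opening: 0.034
grasp_force: 19.8
```

Run:
```python
from h import *
go((.638,-.0813),-1.3,.11)
```

```text
tcp [0.4309 0.1113 0.1167] phi -26.25 dp [-0.811  2.709  0.075] yaw -0.277
```

Request:
{"method": "arm_command", "body": {
  "series": [
    {"claw":1,"dp":[-0.15,0.4,0],"yaw":0},
    {"claw":1,"dp":[-0.3,0.9,0],"yaw":0},
    {"claw":1,"dp":[-0.3,1,0],"yaw":0}
  ]
}}

```text
t: 9.98
tcp_pos: [0.5077, 0.0382, 0.1133]
orientation: [0.85, 0.527, -0.0, -0.0]
contact_force: [-0.8, 1.0, -0.5]
opening: 0.0342
grasp_force: 19.8
```

Request:
{"method": "arm_command", "body": {
  "series": [
    {"claw":1,"dp":[-0.15,0.4,0],"yaw":-0.06},
    {"claw":1,"dp":[-0.3,0.9,0],"yaw":-0.17},
    {"claw":1,"dp":[-0.3,1,0],"yaw":-0.277},
    {"claw":1,"dp":[-0.3,1,0],"yaw":-0.277}
  ]
}}

```text
t: 10.48
tcp_pos: [0.5822, -0.031, 0.1132]
orientation: [0.716, 0.698, -0.001, -0.001]
contact_force: [-0.2, 0.0, -0.5]
opening: 0.0341
grasp_force: 19.8
```

Run:
```python
from h import *
go((.638,-.0813),-1.3,.032); C=cam("wrist")
im=arm.read_camera("wrist")[:,:,::-1];cv2.imwrite("pics/w5.png",im)
for c in((.6377,.0065),(.638,-.0813)): print(proj(C,[[c[0]+.03*i,c[1]+.036*j,.014] for i,j in((-1,-1),(-1,1),(1,1),(1,-1))]).round())
```

```text
tcp [ 0.5822 -0.031   0.1132] phi -1.42 dp [-0.489  0.572  0.81 ] yaw -0.001
[[311. 209.]
 [311. 121.]
 [386. 119.]
 [382. 208.]]
[[311. 303.]
 [311. 227.]
 [382. 226.]
 [377. 301.]]
```

View pics/w5.png

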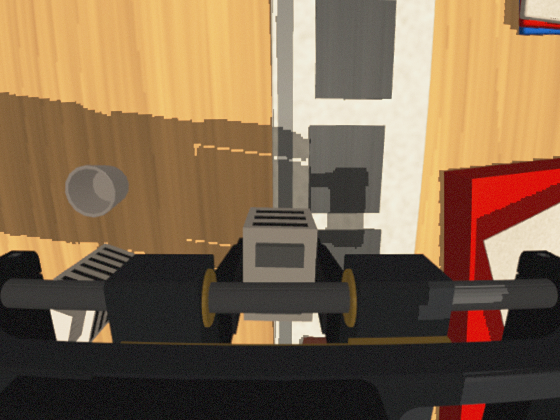

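Plot 2 shows corners near (309,126), (384,126), (379,213), and plot 1's far edge is at row 230. That is 2–4 mm lower in y than assumed, so I'll take averages: plot 1 (.6374,-.0825), plot 2 (.6365,.004).

Request:
{"method": "arm_command", "body": {
  "series": [
    {"claw":1,"dp":[-0.3,0.3,0],"yaw":0},
    {"claw":1,"dp":[-0.5,0.565,0],"yaw":0},
    {"claw":1,"dp":[-0.5,0.565,0.3],"yaw":0},
    {"claw":1,"dp":[-0.5,0.565,0.65],"yaw":0},
    {"claw":1,"dp":[-0.5,0.565,0.8],"yaw":0}
  ]
}}

```text
t: 11.15
tcp_pos: [0.6366, -0.0813, 0.0327]
orientation: [0.716, 0.698, -0.001, -0.001]
contact_force: [-0.3, 0.4, 0.2]
opening: 0.034
grasp_force: 19.8
```

Request:
{"method": "arm_command", "body": {
  "series": [
    {"claw":1,"dp":[0,0,0],"yaw":0}
  ]
}}

```text
t: 11.28
tcp_pos: [0.6375, -0.0818, 0.034]
orientation: [0.716, 0.699, -0.0, -0.001]
contact_force: [-0.5, 0.3, -0.8]
opening: 0.0341
grasp_force: 19.8
```

Run:
```python
from h import *
go((.6374,-.083),-1.3,.0287);print(arm.state()["contact_force"])
```

```text
tcp [ 0.6375 -0.0818  0.034 ] phi -1.38 dp [-0.012 -0.     0.053] yaw -0.001
[-0.47772054  0.33139827 -0.77365018]
```

Request:
{"method": "arm_command", "body": {
  "series": [
    {"claw":1,"dp":[-0.01,0,0.03],"yaw":0},
    {"claw":1,"dp":[-0.01,0,0.05],"yaw":0},
    {"claw":1,"dp":[-0.01,0,0.05],"yaw":0}
  ]
}}

```text
t: 11.65
tcp_pos: [0.6382, -0.0835, 0.0301]
orientation: [0.715, 0.699, 0.0, 0.0]
contact_force: [-0.3, 0.2, -0.8]
opening: 0.0339
grasp_force: 19.8
```

Request:
{"method": "arm_command", "body": {
  "series": [
    {"claw":-1,"dp":[0,0,0],"yaw":0},
    {"claw":-1,"dp":[0,0,0],"yaw":0},
    {"claw":-1,"dp":[0,0,0],"yaw":0},
    {"claw":-1,"dp":[0,0,-0.4],"yaw":0},
    {"claw":-1,"dp":[0,0,-1],"yaw":0}
  ]
}}

```text
t: 12.28
tcp_pos: [0.6373, -0.0833, 0.1293]
orientation: [0.715, 0.699, -0.001, -0.002]
contact_force: [0.8, 0.3, 0.5]
opening: 0.0787
grasp_force: 0.0
```

Request:
{"method": "arm_command", "body": {
  "series": [
    {"claw":-1,"dp":[0,-0.4,-0.5],"yaw":0},
    {"claw":-1,"dp":[0,-0.9,-0.6],"yaw":0.05},
    {"claw":-1,"dp":[0,-1,-0.6],"yaw":0.15},
    {"claw":-1,"dp":[0,-1,-0.6],"yaw":0.235}
  ]
}}

```text
t: 12.78
tcp_pos: [0.5373, -0.0811, 0.1904]
orientation: [0.833, 0.554, 0.0, 0.0]
contact_force: [1.0, 0.2, 0.1]
opening: 0.095
grasp_force: 0.0
```

Run:
```python
from h import *
print(arm.state()["contact_force"])
go((.428,-.0858),-22.5,.18)
```

```text
[0.97974726 0.17576919 0.06183713]
tcp [ 0.5373 -0.0811  0.1904] phi -22.77 dp [-0.466 -0.99   0.103] yaw -0.003
```

Request:
{"method": "arm_command", "body": {
  "series": [
    {"claw":-1,"dp":[-0.2,-0.4,0],"yaw":0},
    {"claw":-1,"dp":[-0.46,-0.9,0.1],"yaw":0},
    {"claw":-1,"dp":[-0.46,-1,0.1],"yaw":0},
    {"claw":-1,"dp":[-0.46,-1,0.1],"yaw":0}
  ]
}}

```text
t: 13.28
tcp_pos: [0.4285, -0.0855, 0.1802]
orientation: [0.831, 0.556, 0.0, 0.001]
contact_force: [-0.6, 0.4, 0.0]
opening: 0.095
grasp_force: 0.0
```

Run:
```python
from h import *
go((.428,-.0858),-22.5,.04)
im=arm.read_camera("wrist")[:,:,::-1];cv2.imwrite("pics/w6.png",im)
print(proj(cam("wrist"),[(.428,-.0858,.075),(.428,-.0858,.095)]))
```

```text
tcp [ 0.4285 -0.0855  0.1802] phi -22.5 dp [-0.005 -0.005  1.402] yaw 0.0
[[278.48360938 210.32189881]
 [278.54233881 216.45034916]]
```

View pics/w6.png

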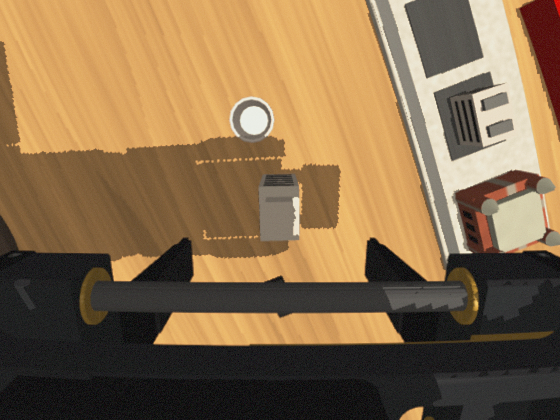

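The setback roof spans about (260–298, 186–240), centre within 2 mm of expected. The skylight sits centred on plot 1.

Request:
{"method": "arm_command", "body": {
  "series": [
    {"claw":-1,"dp":[-0.015,-0.005,0.4],"yaw":0},
    {"claw":-1,"dp":[-0.015,-0.005,0.9],"yaw":0},
    {"claw":-1,"dp":[-0.015,-0.005,0.95],"yaw":0}
  ]
}}

```text
t: 13.7
tcp_pos: [0.427, -0.0863, 0.0826]
orientation: [0.831, 0.556, -0.001, -0.002]
contact_force: [0.0, -0.5, 0.5]
opening: 0.0953
grasp_force: 0.0
```

Request:
{"method": "arm_command", "body": {
  "series": [
    {"claw":-0.8,"dp":[0,0,0.3],"yaw":0},
    {"claw":0,"dp":[0,0,0.5],"yaw":0},
    {"claw":1,"dp":[0,0,0.5],"yaw":0},
    {"claw":1,"dp":[0,0,0.5],"yaw":0},
    {"claw":1,"dp":[0,0,0.5],"yaw":0}
  ]
}}

```text
t: 14.32
tcp_pos: [0.4277, -0.0868, 0.0357]
orientation: [0.831, 0.556, 0.001, 0.001]
contact_force: [-0.4, -0.0, -1.2]
opening: 0.0509
grasp_force: 0.0
```

Request:
{"method": "arm_command", "body": {
  "series": [
    {"claw":1,"dp":[0,0,0],"yaw":0},
    {"claw":1,"dp":[0,0,0],"yaw":0},
    {"claw":1,"dp":[0,0,0],"yaw":0},
    {"claw":1,"dp":[0,0,0],"yaw":0}
  ]
}}

```text
t: 14.82
tcp_pos: [0.4274, -0.0867, 0.035]
orientation: [0.831, 0.556, 0.0, 0.0]
contact_force: [-0.4, 0.1, 6.4]
opening: 0.0341
grasp_force: 20.0
```

Request:
{"method": "arm_command", "body": {
  "series": [
    {"claw":1,"dp":[0,0,-0.2],"yaw":0},
    {"claw":1,"dp":[0,0,-0.6],"yaw":0},
    {"claw":1,"dp":[0,0,-0.8],"yaw":0},
    {"claw":1,"dp":[0,0,-0.8],"yaw":0}
  ]
}}

```text
t: 15.32
tcp_pos: [0.4275, -0.0868, 0.1155]
orientation: [0.831, 0.556, 0.001, 0.001]
contact_force: [0.1, -0.0, -1.8]
opening: 0.034
grasp_force: 20.0
```

Run:
```python
from h import *
go((.642,.0955),-1.3,.115)
```

```text
tcp [ 0.4275 -0.0868  0.1155] phi -22.48 dp [2.504 1.285 0.009] yaw -0.235
```

Request:
{"method": "arm_command", "body": {
  "series": [
    {"claw":1,"dp":[0.4,0.2,0],"yaw":0},
    {"claw":1,"dp":[0.9,0.4,0],"yaw":0},
    {"claw":1,"dp":[1,0.45,0],"yaw":0}
  ]
}}

```text
t: 15.7
tcp_pos: [0.5079, -0.0096, 0.1132]
orientation: [0.831, 0.557, -0.0, -0.0]
contact_force: [0.7, -0.5, -1.2]
opening: 0.0338
grasp_force: 20.0
```

Request:
{"method": "arm_command", "body": {
  "series": [
    {"claw":1,"dp":[0.4,0.2,0],"yaw":-0.08},
    {"claw":1,"dp":[0.9,0.4,0],"yaw":-0.18},
    {"claw":1,"dp":[1,0.45,0],"yaw":-0.235},
    {"claw":1,"dp":[1,0.45,0],"yaw":-0.235}
  ]
}}

```text
t: 16.2
tcp_pos: [0.5861, 0.0638, 0.1131]
orientation: [0.715, 0.699, -0.001, -0.001]
contact_force: [0.4, -0.5, -2.5]
opening: 0.034
grasp_force: 20.0
```

Run:
```python
from h import *
go((.642,.0955),-1.3,.0495)
```

```text
tcp [0.5861 0.0638 0.1131] phi -1.32 dp [0.329 0.553 0.635] yaw -0.0
```

Request:
{"method": "arm_command", "body": {
  "series": [
    {"claw":1,"dp":[0.2,0.4,0],"yaw":0},
    {"claw":1,"dp":[0.33,0.555,0],"yaw":0},
    {"claw":1,"dp":[0.33,0.555,0.25],"yaw":0},
    {"claw":1,"dp":[0.33,0.555,0.5],"yaw":0},
    {"claw":1,"dp":[0.33,0.555,0.6],"yaw":0}
  ]
}}

```text
t: 16.82
tcp_pos: [0.6415, 0.0944, 0.0528]
orientation: [0.716, 0.698, -0.001, -0.001]
contact_force: [0.1, -0.2, -1.2]
opening: 0.034
grasp_force: 20.0
```

Request:
{"method": "arm_command", "body": {
  "series": [
    {"claw":1,"dp":[0,0,0],"yaw":0}
  ]
}}

```text
t: 16.95
tcp_pos: [0.6424, 0.0948, 0.0541]
orientation: [0.716, 0.698, -0.001, -0.0]
contact_force: [-0.6, -0.5, -1.8]
opening: 0.0339
grasp_force: 20.0
```

Run:
```python
from h import *
go((.642,.0955),-1.3,.0495)
```

```text
tcp [0.6424 0.0948 0.0541] phi -1.42 dp [ 0.007 -0.004  0.046] yaw -0.001
```

Request:
{"method": "arm_command", "body": {
  "series": [
    {"claw":1,"dp":[0.007,0,0.03],"yaw":0},
    {"claw":1,"dp":[0.007,0,0.045],"yaw":0},
    {"claw":1,"dp":[0.007,0,0.045],"yaw":0}
  ]
}}

```text
t: 17.32
tcp_pos: [0.6431, 0.0962, 0.0505]
orientation: [0.715, 0.699, 0.0, 0.0]
contact_force: [0.1, 0.9, -0.8]
opening: 0.0342
grasp_force: 20.0
```

Request:
{"method": "arm_command", "body": {
  "series": [
    {"claw":-1,"dp":[0,0,0],"yaw":0},
    {"claw":-1,"dp":[0,0,0],"yaw":0},
    {"claw":-1,"dp":[0,0,0],"yaw":0},
    {"claw":-1,"dp":[0,0,-0.4],"yaw":0},
    {"claw":-1,"dp":[0,0,-1],"yaw":0}
  ]
}}

```text
t: 17.95
tcp_pos: [0.6422, 0.0961, 0.1498]
orientation: [0.715, 0.699, -0.001, -0.001]
contact_force: [1.4, 0.8, 0.9]
opening: 0.0782
grasp_force: 0.0
```

Request:
{"method": "arm_command", "body": {
  "series": [
    {"claw":-1,"dp":[0,-0.3,-0.4],"yaw":0},
    {"claw":-1,"dp":[-0.4,-0.6,-0.4],"yaw":0},
    {"claw":-1,"dp":[-0.9,-0.8,-0.4],"yaw":0},
    {"claw":-1,"dp":[-1,-0.8,-0.4],"yaw":0}
  ]
}}

```text
t: 18.45
tcp_pos: [0.5596, -0.0039, 0.1907]
orientation: [0.716, 0.698, 0.0, 0.0]
contact_force: [0.4, -0.1, 0.6]
opening: 0.0954
grasp_force: 0.0
```

Request:
{"method": "arm_command", "body": {
  "series": [
    {"claw":-1,"dp":[-0.4,-0.3,0],"yaw":0},
    {"claw":-1,"dp":[-0.9,-0.7,0],"yaw":0},
    {"claw":-1,"dp":[-1,-0.8,0],"yaw":0}
  ]
}}

```text
t: 18.82
tcp_pos: [0.4772, -0.1015, 0.1902]
orientation: [0.716, 0.698, -0.0, -0.0]
contact_force: [0.3, -0.1, 0.0]
opening: 0.0951
grasp_force: 0.0
```

Request:
{"method": "arm_command", "body": {
  "series": [
    {"claw":-1,"dp":[-0.4,-0.3,0],"yaw":0.05},
    {"claw":-1,"dp":[-0.9,-0.7,0],"yaw":0.15},
    {"claw":-1,"dp":[-1,-0.8,0],"yaw":0.25},
    {"claw":-1,"dp":[-1,-0.8,0],"yaw":0.35}
  ]
}}

```text
t: 19.32
tcp_pos: [0.3962, -0.199, 0.1903]
orientation: [0.88, 0.475, 0.0, 0.0]
contact_force: [-0.2, 0.5, 0.5]
opening: 0.0953
grasp_force: 0.0
```

Run:
```python
from h import *
go((.3625,-.288),-35,.17)
```

```text
tcp [ 0.3962 -0.199   0.1903] phi -33.24 dp [-0.929  0.206  0.203] yaw 0.02
```

Request:
{"method": "arm_command", "body": {
  "series": [
    {"claw":-1,"dp":[-0.5,0.1,0.1],"yaw":0.02},
    {"claw":-1,"dp":[-0.9,0.2,0.2],"yaw":0.02},
    {"claw":-1,"dp":[-0.9,0.2,0.2],"yaw":0.02},
    {"claw":-1,"dp":[-0.9,0.2,0.2],"yaw":0.02}
  ]
}}

```text
t: 19.82
tcp_pos: [0.3646, -0.2842, 0.1701]
orientation: [0.886, 0.465, 0.0, -0.0]
contact_force: [0.4, 0.6, 0.5]
opening: 0.0954
grasp_force: 0.0
```

Run:
```python
from h import *
go((.3625,-.288),-35,.03)
im=arm.read_camera("wrist")[:,:,::-1];cv2.imwrite("pics/w7.png",im)
print(proj(cam("wrist"),[(.3625,-.288,.053),(.3625,-.288,.07)]))
```

```text
tcp [ 0.3646 -0.2842  0.1701] phi -34.64 dp [-0.044  0.004  1.401] yaw 0.004
[[280.17316516 211.16964283]
 [280.28790142 216.13312363]]
```

View pics/w7.png

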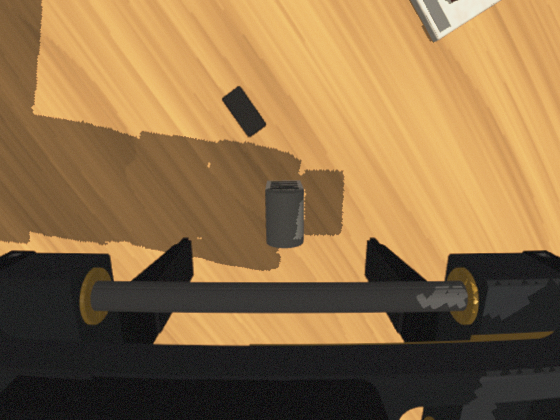

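The vault's ridge runs along column 285, rows 189–247, so it is 4 mm to the tool's +y and 1.5 mm to −x of my guess.

Request:
{"method": "arm_command", "body": {
  "series": [
    {"claw":-1,"dp":[-0.06,0.042,0.3],"yaw":0},
    {"claw":-1,"dp":[-0.06,0.042,0.7],"yaw":0},
    {"claw":-1,"dp":[-0.06,0.042,1],"yaw":0},
    {"claw":-1,"dp":[-0.06,0.042,1],"yaw":0}
  ]
}}

```text
t: 20.38
tcp_pos: [0.3642, -0.2906, 0.0691]
orientation: [0.885, 0.465, -0.0, -0.002]
contact_force: [0.2, -0.3, 1.6]
opening: 0.0947
grasp_force: 0.0
```

Request:
{"method": "arm_command", "body": {
  "series": [
    {"claw":-0.8,"dp":[0,0,0.3],"yaw":0},
    {"claw":0,"dp":[0,0,0.5],"yaw":0},
    {"claw":1,"dp":[0,0,0.5],"yaw":0},
    {"claw":1,"dp":[0,0,0.5],"yaw":0},
    {"claw":1,"dp":[0,0,0.5],"yaw":0}
  ]
}}

```text
t: 21.0
tcp_pos: [0.3646, -0.2922, 0.0212]
orientation: [0.885, 0.465, 0.0, 0.001]
contact_force: [0.2, 1.3, 0.6]
opening: 0.0509
grasp_force: 0.0
```

Request:
{"method": "arm_command", "body": {
  "series": [
    {"claw":1,"dp":[0,0,0],"yaw":0},
    {"claw":1,"dp":[0,0,0],"yaw":0},
    {"claw":1,"dp":[0,0,0],"yaw":0},
    {"claw":1,"dp":[0,0,0],"yaw":0}
  ]
}}

```text
t: 21.5
tcp_pos: [0.3643, -0.2921, 0.0205]
orientation: [0.886, 0.465, 0.0, 0.0]
contact_force: [-0.2, 0.9, 7.1]
opening: 0.0339
grasp_force: 20.0
```

Request:
{"method": "arm_command", "body": {
  "series": [
    {"claw":1,"dp":[0,0,-0.2],"yaw":0},
    {"claw":1,"dp":[0,0,-0.6],"yaw":0},
    {"claw":1,"dp":[0,0,-0.9],"yaw":0},
    {"claw":1,"dp":[0,0,-1],"yaw":0}
  ]
}}

```text
t: 22.0
tcp_pos: [0.3644, -0.2923, 0.1214]
orientation: [0.886, 0.465, 0.0, 0.001]
contact_force: [0.1, 0.4, -1.7]
opening: 0.0341
grasp_force: 20.0
```

Run:
```python
from h import *
go((.6367,.004),-1.3,.12)
```

```text
tcp [ 0.3644 -0.2923  0.1214] phi -34.63 dp [3.985 0.557 0.014] yaw -0.37
```

Request:
{"method": "arm_command", "body": {
  "series": [
    {"claw":1,"dp":[0.4,0.05,0],"yaw":0},
    {"claw":1,"dp":[0.9,0.1,0],"yaw":0},
    {"claw":1,"dp":[1,0.13,0],"yaw":0}
  ]
}}

```text
t: 22.38
tcp_pos: [0.4324, -0.2152, 0.1192]
orientation: [0.885, 0.466, -0.0, -0.001]
contact_force: [-0.3, -0.1, -0.9]
opening: 0.0341
grasp_force: 20.0
```

Request:
{"method": "arm_command", "body": {
  "series": [
    {"claw":1,"dp":[0.5,0.05,0],"yaw":0},
    {"claw":1,"dp":[1,0.1,0],"yaw":0},
    {"claw":1,"dp":[1,0.13,0],"yaw":0}
  ]
}}

```text
t: 22.75
tcp_pos: [0.5001, -0.1405, 0.1192]
orientation: [0.885, 0.466, -0.0, -0.0]
contact_force: [-0.3, 0.8, -0.6]
opening: 0.0339
grasp_force: 20.0
```

Request:
{"method": "arm_command", "body": {
  "series": [
    {"claw":1,"dp":[0.5,0.05,0],"yaw":-0.1},
    {"claw":1,"dp":[1,0.1,0],"yaw":-0.2},
    {"claw":1,"dp":[1,0.13,0],"yaw":-0.3},
    {"claw":1,"dp":[1,0.13,0],"yaw":-0.37},
    {"claw":1,"dp":[1,0.13,0],"yaw":-0.37}
  ]
}}

```text
t: 23.38
tcp_pos: [0.5661, -0.0684, 0.1194]
orientation: [0.716, 0.698, -0.0, -0.001]
contact_force: [-0.6, -0.2, -0.2]
opening: 0.0339
grasp_force: 20.0
```

Run:
```python
from h import *
go((.6367,.004),-1.3,.035)
```

```text
tcp [ 0.5661 -0.0684  0.1194] phi -1.42 dp [0.741 0.689 0.843] yaw -0.001
```

Request:
{"method": "arm_command", "body": {
  "series": [
    {"claw":1,"dp":[0.4,0.35,0],"yaw":0},
    {"claw":1,"dp":[0.74,0.69,0],"yaw":0},
    {"claw":1,"dp":[0.74,0.69,0.3],"yaw":0},
    {"claw":1,"dp":[0.74,0.69,0.65],"yaw":0},
    {"claw":1,"dp":[0.74,0.69,0.8],"yaw":0}
  ]
}}

```text
t: 24.0
tcp_pos: [0.6364, 0.0043, 0.0381]
orientation: [0.716, 0.698, -0.001, -0.001]
contact_force: [0.2, -0.2, -0.2]
opening: 0.0336
grasp_force: 20.0
```

Request:
{"method": "arm_command", "body": {
  "series": [
    {"claw":1,"dp":[0,0,0],"yaw":0}
  ]
}}

```text
t: 24.12
tcp_pos: [0.637, 0.0045, 0.0394]
orientation: [0.716, 0.698, -0.001, -0.001]
contact_force: [-0.4, 0.2, -0.4]
opening: 0.0338
grasp_force: 20.0
```

Run:
```python
from h import *
go((.6367,.004),-1.3,.0345)
```

```text
tcp [0.637  0.0045 0.0394] phi -1.44 dp [-0.005 -0.003  0.049] yaw -0.002
```

Request:
{"method": "arm_command", "body": {
  "series": [
    {"claw":1,"dp":[0,0,0.03],"yaw":0},
    {"claw":1,"dp":[0,0,0.045],"yaw":0},
    {"claw":1,"dp":[0,0,0.045],"yaw":0}
  ]
}}

```text
t: 24.5
tcp_pos: [0.6376, 0.0051, 0.0362]
orientation: [0.715, 0.699, 0.0, 0.0]
contact_force: [0.2, -0.1, -1.3]
opening: 0.0343
grasp_force: 20.0
```

Request:
{"method": "arm_command", "body": {
  "series": [
    {"claw":-1,"dp":[0,0,0],"yaw":0},
    {"claw":-1,"dp":[0,0,0],"yaw":0},
    {"claw":-1,"dp":[0,0,0],"yaw":0},
    {"claw":-1,"dp":[0,0,-0.4],"yaw":0},
    {"claw":-1,"dp":[0,0,-1],"yaw":0}
  ]
}}

```text
t: 25.12
tcp_pos: [0.6366, 0.0052, 0.1353]
orientation: [0.715, 0.699, -0.001, -0.001]
contact_force: [0.6, -0.1, -0.2]
opening: 0.0786
grasp_force: 0.0
```

Request:
{"method": "arm_command", "body": {
  "series": [
    {"claw":-1,"dp":[0,-0.3,-0.7],"yaw":0},
    {"claw":-1,"dp":[0,-0.8,-1],"yaw":0},
    {"claw":-1,"dp":[0,-1,-1],"yaw":0}
  ]
}}

```text
t: 25.5
tcp_pos: [0.5363, 0.0075, 0.2385]
orientation: [0.715, 0.699, 0.001, 0.002]
contact_force: [0.4, -0.2, 0.6]
opening: 0.0947
grasp_force: 0.0
```

Request:
{"method": "arm_command", "body": {
  "series": [
    {"claw":-1,"dp":[0,-0.5,0],"yaw":0},
    {"claw":-1,"dp":[0,-0.9,0],"yaw":0},
    {"claw":-1,"dp":[0,-0.9,0],"yaw":0}
  ]
}}

```text
t: 25.88
tcp_pos: [0.4455, 0.0097, 0.2362]
orientation: [0.715, 0.699, 0.0, 0.0]
contact_force: [-0.1, 0.4, 0.2]
opening: 0.0951
grasp_force: 0.0
```

Run:
```python
from h import *
print(arm.state()["t"],arm.state()["contact_force"])
a=arm.read_camera("top")[:,:,::-1]; b=arm.read_camera("side")[:,:,::-1]
cv2.imwrite("pics/f.png",np.vstack([cv2.resize(a[105:195,100:410],None,fx=2.5,fy=2.5,interpolation=2),cv2.resize(b[150:345,130:380],(450,351),interpolation=2)[:, :].copy() if 0 else cv2.resize(b[150:270,130:388],(775,360),interpolation=2)]))
```

```text
25.875 [-0.05919053  0.42389285  0.17126261]
```

View pics/f.png

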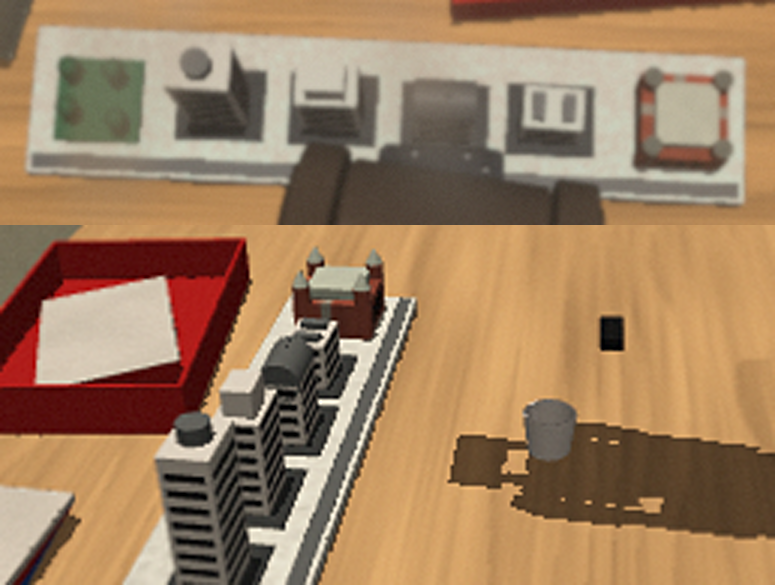

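All four stand in the right order, and the cup is untouched. I'll check the centring using the same camera for roofs and plots.

Run:
```python
from h import *
C=cam("top"); f=lambda z,*p: quad(C,[(100+u/2.5-.3,105+v/2.5-.3) for u,v in p],z)
f(.054,(524,83),(586,84),(585,130),(523,129)); print("plot .6385 -.0813")
f(.109,(306,66),(359,68),(358,102),(304,100)); print("plot .6427 .0966")
f(.122,(166,57),(231,50),(240,97),(175,106)); print("plot .6445 .1893")
for n,(x,y),z in(("sky",(.6385,-.0813),.054),("setb",(.6427,.0966),.089),("drum",(.6445,.1893),.122)):
    print(n,((proj(C,[(x+i*.017,y+j*.024,z) for i,j in((1,1),(1,-1),(-1,-1),(-1,1))])-[100,105]+.3)*2.5).round().tolist())
```

```text
centre [ 0.6392 -0.0814] sides mm [37. 49. 38. 49.] narrow deg -0.6
plot .6385 -.0813
centre [0.6374 0.0909] sides mm [26. 40. 26. 40.] narrow deg -0.4
plot .6427 .0966
centre [0.6363 0.1848] sides mm [38. 48. 37. 48.] narrow deg 13.2
plot .6445 .1893
sky [[524.0, 86.0], [585.0, 87.0], [584.0, 129.0], [524.0, 127.0]]
setb [[296.0, 62.0], [359.0, 63.0], [357.0, 107.0], [294.0, 105.0]]
drum [[166.0, 43.0], [231.0, 45.0], [229.0, 90.0], [164.0, 88.0]]
```

Skylight is within 1 mm. My corner picks on the two tall roofs were rough, so I'll zoom in on them.

Run:
```python
from h import *
a=arm.read_camera("top")[:,:,::-1].copy(); C=cam("top")
k=7; x0,y0=160,112
big=cv2.resize(a[y0:y0+60,x0:x0+100],None,fx=k,fy=k,interpolation=2)
for (x,y),z,h in(((.6427,.0966),.109,(.011,.015)),((.6445,.1893),.122,(.017,.024)),((.6427,.0966),.089,(.017,.024))):
    p=(proj(C,[(x+i*h[0]+.023*j*h[1],y+j*h[1]-.023*i*h[0],z) for i,j in((1,1),(1,-1),(-1,-1),(-1,1))])-[x0,y0]+.5)*k
    cv2.polylines(big,[p.astype(int)],True,(0,0,255),1)
cv2.imwrite("pics/z.png",big)
```

```text
(no output)
```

View pics/z.png

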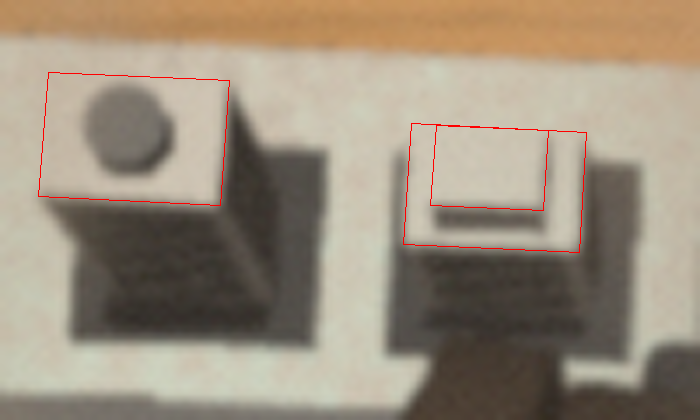

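The predicted outlines lie on both roofs (drum about (40–230, 73–205), setback about (404–586, 124–252)), so both are centred and square. Handing in.

```bash
python3 -c "
from station import arm
print(arm.finish_job())"
```

```text
the job is handed in; nothing more can be done
None
```

The job is handed in after about 26 s of the 101 s: skylight, vault, setback and drum stand in that order away from the museum. All four are upright and the cup was left where it stood. In the overhead view the skylight, setback and drum sit centred and square on their plots, but the arm partly hid the vault, so I checked it only by its placing position.

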